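Put the loose jewellery components back into their trays

TASK

Clear the leftover components off the dark grey bead mat: put the large disc, the small disc, the wooden ring and the bar bead each into the tray of the wooden organiser that already holds its kind. Set each one down inside its tray rather than dropping or tossing it, and leave the corked jar and the tin standing where they are on the mat.

Things in the scene. Friction and masses are not known exactly. Their poses are not given: they have to be found in the camera images.
- large_disc_mid (a point): The large shell disc: round, flat, white, 38 mm across and 10 mm thick, lying flat. Lies loose on the dark grey bead mat (3 mm thick, on the table) at the start. The point is its centre, half-way up; its z axis is up. Yaw at the start is random.
- small_disc_mid (a point): The small shell disc: like the large one in all but width, 25 mm across and 10 mm thick, lying flat. Lies loose on the dark grey bead mat (3 mm thick, on the table) at the start. The point is its centre, half-way up; its z axis is up. Yaw at the start is random.
- wood_ring_mid (a point): The pale wooden ring: 44 mm outside, 22 mm hole, 11 mm thick, lying flat. Lies loose on the dark grey bead mat (3 mm thick, on the table) at the start. The point is its centre, half-way up; its z axis is up. Yaw at the start is random.
- bar_bead_mid (a point): The pale wooden bar bead: 52 mm long along its x axis, 14 mm wide along its y axis, 14 mm high, lying flat. Lies loose on the dark grey bead mat (3 mm thick, on the table) at the start. The point is its centre, half-way up; its z axis is up. Yaw at the start is random.
- jar_mid (a point): Not to be moved: small corked glass jar standing loose on the mat among the components, 34 mm across, 46 mm high. The point is its centre, half-way up.
- tin_mid (a point): Not to be moved: round metal screw-top tin standing loose on the mat among the components, 43 mm across, 19.5 mm high. The point is its centre, half-way up.
- tray_large_discs: The tray that holds four large shell discs. One of six like wooden trays side by side in the organiser, 112 (x) x 126 (y) x 26 mm high, fixed, open above, walls and floor 4 mm. Origin: centre of its underside, 6 mm above the table. Its x axis points away from the robot, to the back, where its stock lies; the floor in front (local x -52 to +10 mm, y -59 to +59 mm) is empty.
- tray_small_discs: The tray that holds seven small shell discs. One of six like wooden trays side by side in the organiser, 112 (x) x 126 (y) x 26 mm high, fixed, open above, walls and floor 4 mm. Origin: centre of its underside, 6 mm above the table. Its x axis points away from the robot, to the back, where its stock lies; the floor in front (local x -52 to +0 mm, y -59 to +59 mm) is empty.
- tray_rings: The tray that holds three pale wooden rings. One of six like wooden trays side by side in the organiser, 112 (x) x 126 (y) x 26 mm high, fixed, open above, walls and floor 4 mm. Origin: centre of its underside, 6 mm above the table. Its x axis points away from the robot, to the back, where its stock lies; the floor in front (local x -52 to +5 mm, y -59 to +59 mm) is empty.
- tray_bars: The tray that holds four pale wooden bar beads, lying along its y axis. One of six like wooden trays side by side in the organiser, 112 (x) x 126 (y) x 26 mm high, fixed, open above, walls and floor 4 mm. Origin: centre of its underside, 6 mm above the table. Its x axis points away from the robot, to the back, where its stock lies; the floor in front (local x -52 to +17 mm, y -59 to +59 mm) is empty.

How it is judged:
At the end, for the whole second after the job is handed in: Each of the four components lies released and at rest in the tray of its own kind: its centre between the tray's inner walls (within 52 mm of the tray's centre along x, 59 mm along y) and no higher than 45 mm above the tray's underside (x of large_disc_mid in the frame of tray_large_discs between -0.052 and 0.052 m and y of large_disc_mid in the frame of tray_large_discs between -0.059 and 0.059 m and z of large_disc_mid in the frame of tray_large_discs below 0.045 m and linear speed of each of large_disc, small_disc, wood_ring, bar_bead below 0.02 m/s and angular speed of each of large_disc, small_disc, wood_ring, bar_bead below 0.3 rad/s and x of small_disc_mid in the frame of tray_small_discs between -0.052 and 0.052 m and y of small_disc_mid in the frame of tray_small_discs between -0.059 and 0.059 m and z of small_disc_mid in the frame of tray_small_discs below 0.045 m and x of wood_ring_mid in the frame of tray_rings between -0.052 and 0.052 m and y of wood_ring_mid in the frame of tray_rings between -0.059 and 0.059 m and z of wood_ring_mid in the frame of tray_rings below 0.045 m and x of bar_bead_mid in the frame of tray_bars between -0.052 and 0.052 m and y of bar_bead_mid in the frame of tray_bars between -0.059 and 0.059 m and z of bar_bead_mid in the frame of tray_bars below 0.045 m); the robot touches nothing.
It fails at once if a component is dropped or tossed: it moves faster than 0.8 m/s with no finger touching it (a fall of over about 30 mm) ((linear speed of large_disc above 0.8 m/s and contact force between large_disc and the fingers below 0.01 N) or (linear speed of small_disc above 0.8 m/s and contact force between small_disc and the fingers below 0.01 N) or (linear speed of wood_ring above 0.8 m/s and contact force between wood_ring and the fingers below 0.01 N) or (linear speed of bar_bead above 0.8 m/s and contact force between bar_bead and the fingers below 0.01 N)).
It fails at once if the corked jar or the tin on the mat is shifted by more than 25 mm or tipped by more than 0.5 rad (distance of any of jar, tin from where it was at the start of the episode above 0.025 m or angle between any of jar, tin's own z axis and vertical above 0.5 rad).
It also fails if it takes over 96 s, if anything falls off the work surface, if the arm or the gripper's body presses on something with over 40 N, if the wrist force passes 120 N, or if a joint passes its speed limit or range.

ROBOT

A 7-joint arm with a two-finger parallel gripper is mounted at the origin on the work surface. World frame = base frame: x ahead of the robot, y to its left, z up, the work surface at z = 0. Lengths are in m, angles in rad, forces in N, time in s.
With the tool pointing down it reaches from about 0.35 to 0.775 m from the base axis. Payload 3.1 kg.
Tool frame: the origin (TCP) lies midway between the tips of the shut fingers; the grasp point (between the pads) lies 19 mm behind it (ctrl.grip_point_offset is the z of the grasp point in the tool frame, in m); z points along the fingers, y is the line along which they close (so a half turn about z gives the same grasp; the last joint's range is limited). The gripper opens to 85 mm and grips with 20 to 120 N. Pads are 22 mm wide; open, the fingers measure 114 mm over their backs; the gripper's body (76 mm by 85 mm) begins 54 mm behind the grasp point. The pads swing forward as they close: fully open they stand 13 mm farther back than shut.
Start: joints at [-0.042, 0.311, 0.014, 1.512, -0.004, 1.319, -0.027], TCP at [0.55, 0, 0.231] pointing down, gripper open.
Joint ranges: [-2.7, 2.7], [-0.3, 1.91], [-1.27, 1.3], [0.12, 2.57], [-1.44, 4.58], [0.2, 2.03], [-3.05, 3.05]. Speed limits (rad/s): [2.79, 2.79, 3.14, 3.14, 3.14, 3.14, 3.14].

INTERFACE

Orientations are given as a unit quaternion [x, y, z, w].
In Python, from station import ctrl gives the robot as it stands.
- The arm moves only by the shell command python3 -m inch 'ROWS'. ROWS is JSON, a list of rows, each an object with "offset": the shift along the tool's x, y, z normalised to -1 to 1, where 1 is 0.4 m, a list of three; "dr": the turn, a rotation vector about the tool's x, y, z normalised to -1 to 1, where 1 is 30 degrees, a list of three; "hand": the gripper command: -1 is shut, 1 is fully open, values between are in proportion. A call has 1 to 8 rows; each row is the pose to reach, as a shift and turn from the pose commanded when the call began, along the tool's axes at that moment; what a row does not reach only later rows make up. A row lasts 1/10 s, in which the tool goes at most 50 mm and 8.59 degrees, less where a joint would pass 70% of its speed; a pose out of reach is approached as far as the arm can. A call with a number of a shift or a turn outside -1 to 1 is refused whole. A call with a gripper value outside its range is refused whole. The fingers move at their own pace and stop on an object; the grip force is fixed at half the most. Time passes only in rows, so rows that repeat a pose let the fingers close. It gives the time, the measured TCP pose, the force, the opening and the grip force at its end, in the units of the state.
- ctrl.get_obs(): the state, without advancing time (a new reading comes with each control period).
- ctrl.read_camera(name): name is "scene" or "side" or "wrist"; returns a dict with "frame" (420x560x3 uint8, red, green, blue), "camera_matrix" (3x3 intrinsics, pixels), "k1" (the pictures are not rectified: a ray, as slopes to the right and down, at radius r is drawn at 1 + k1 r^2 times it, then the intrinsics apply), "extrinsics" (4x4, takes a point from camera to world coordinates). Camera axes: x right, y up, looking along -z (the intrinsics and any distortion apply to the point x, -y, -z); pixel columns grow to the right and rows downward; lengths in m; the calibration is good to about 2 mm. A picture is of the moment at which its call begins. There is no depth.
- ctrl.hand_in(): hands the job in; it is judged then, once.
The state is a dict: "time_s": time; "qpos": joint angles; "joint_velocities": joint speeds; "joint_torque": joint torques, N m; "position": TCP position; "ee_rot": TCP orientation; "ft_force": force on the tool from outside, world axes, zero at the start; "torque": the same for the moment, N m; "finger_gap": opening from 0.0 (shut) to 1.0 (fully open); "gripper_force": force on a finger pad.
Only numpy, scipy, OpenCV 4.12 (cv2) and the standard library are available. Lean on these libraries where they do the work, as an engineer would, in place of code of your own. Each camera call takes 0.05 s, during which the arm holds its last target. There are 200 camera calls.

## Working session

There is one attempt and no reset: what is moved stays moved. The work goes in short steps, Python scripts to look and compute and a shell command to move; the robot and the scene stay as the last step left them, time stands still between calls to the robot, and variables do not carry over. Pictures are saved under pics/ and viewed, at most 14 in all, crops included, and the job is handed in when it is done.

```bash
mkdir -p pics; cat > h.py <<'E'
import numpy as np, cv2
from station import ctrl
def ray(c,uv):
    K=np.array(c["camera_matrix"],float); E=np.array(c["extrinsics"],float)
    p=cv2.undistortPoints(np.array(uv,float).reshape(-1,1,2),K,np.array([c["k1"],0,0,0,0.]),None,None).reshape(-1,2)
    d=np.c_[p[:,0],-p[:,1],-np.ones(len(p))]@E[:3,:3].T
    return E[:3,3],d
def onz(c,uv,z):
    o,d=ray(c,uv); return o+d*((z-o[2])/d[:,2])[:,None]
def snap(n,f):
    c=ctrl.read_camera(n); cv2.imwrite(f"pics/{f}.png",c["frame"][:,:,::-1]); return c
E
python3 - <<'E'
from h import *
import pickle
D={n:snap(n,n+"0") for n in("scene","side","wrist")}
pickle.dump(D,open("d0.pkl","wb"))
for n,c in D.items(): print(n,c["k1"],np.round(c["camera_matrix"],1).tolist(),np.round(c["extrinsics"],3).tolist())
o=ctrl.get_obs();print(o["time_s"],o["position"],o["ee_rot"],ctrl.grip_point_offset)
E
```

```text
scene -0.025058238810628065 [[414.9, 0.0, 285.2], [0.0, 414.9, 209.0], [0.0, 0.0, 1.0]] [[0.751, -0.402, 0.525, 1.0], [0.661, 0.453, -0.599, -0.554], [0.003, 0.796, 0.605, 0.617], [0.0, 0.0, 0.0, 1.0]]
side -0.06497635791733129 [[477.6, 0.0, 279.2], [0.0, 477.6, 214.8], [0.0, 0.0, 1.0]] [[-0.976, 0.127, -0.177, 0.337], [-0.218, -0.593, 0.775, 0.79], [-0.007, 0.795, 0.607, 0.689], [0.0, 0.0, 0.0, 1.0]]
wrist 0.03334413425442771 [[360.9, 0.0, 277.1], [0.0, 360.9, 206.6], [0.0, 0.0, 1.0]] [[1.0, -0.001, 0.003, 0.549], [0.001, 0.957, 0.291, 0.074], [-0.003, -0.291, 0.957, 0.372], [0.0, 0.0, 0.0, 1.0]]
0.15 [5.49432884e-01 1.12369999e-05 2.30464826e-01] [ 7.07082015e-01  7.07130947e-01 -6.84353082e-04 -6.16654853e-04] -0.0187
```

View pics/scene0.png

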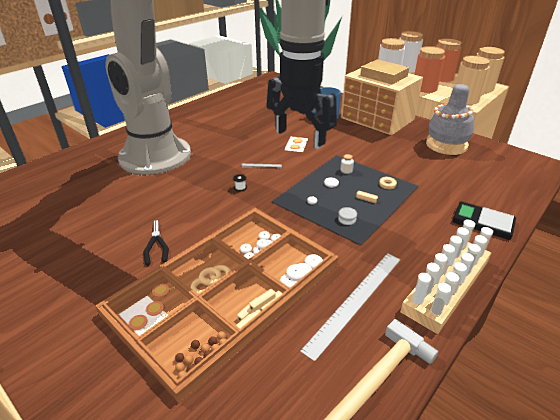

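View pics/wrist0.png

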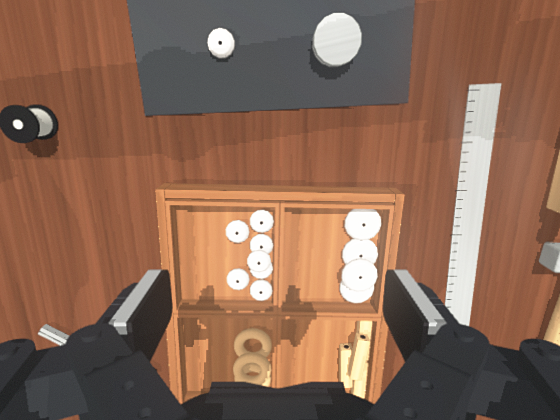

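View pics/side0.png

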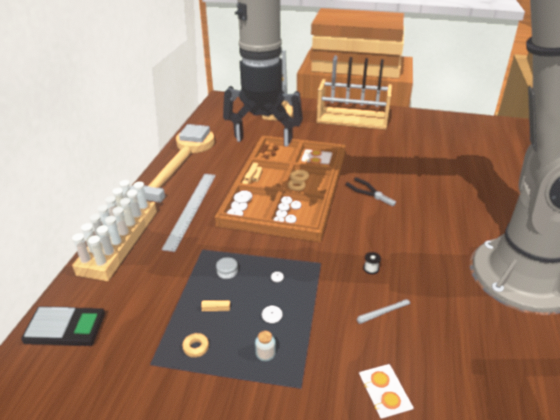

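The scene and side views show the mat with the ring, bar, large disc, small disc, jar and tin. In the side picture, ring ≈(196,345), bar ≈(216,306), large disc ≈(272,314), small disc ≈(277,277), jar ≈(265,346) and tin ≈(227,268). The wrist picture shows the trays: small discs at upper left, large discs at upper right, rings and bars below them, with dividers crossing at about (280,310).

```bash
python3 - <<'E'
from h import *
import pickle
D=pickle.load(open("d0.pkl","rb"))
# tops: name:(half thickness top z, seeds)
top={"large":.013,"small":.013,"ring":.014,"bar":.017,"jar":.049,"tin":.0225}
seeds={"side":dict(ring=(196,345),bar=(216,306),large=(272,314),small=(277,277),jar=(265,346),tin=(227,268)),
"scene":dict(ring=(388,183),bar=(367,197),large=(331,183),small=(312,201),jar=(347,164),tin=(347,215))}
for n in seeds:
    c=D[n]; g=c["frame"].max(2); m=(g>105).astype(np.uint8)
    k,lab,st,ce=cv2.connectedComponentsWithStats(m)
    for o,(u,v) in seeds[n].items():
        w=lab[v-8:v+9,u-8:u+9]; w=w[w>0]
        l=np.bincount(w).argmax(); cn,_=cv2.findContours((lab==l).astype(np.uint8),0,2)
        pts=max(cn,key=len).reshape(-1,2).astype(float)
        P=onz(c,pts,top[o] if o not in("jar",) else .003)[:,:2]*1000
        Pm=onz(c,[ce[l]],(top[o]+.003)/2)[0,:2]*1000
        r=cv2.minAreaRect(P.astype(np.float32))
        print(n,o,st[l][4],"cent",Pm.round(1),"rect",np.round(r[0],1),np.round(r[1],1),round(r[2],1))
c=D["wrist"]
print("tray wrist",(onz(c,[(160,188),(402,193),(279,203),(280,309),(180,314),(380,312)],.032)*1000).round(0)[:,:2].tolist())
for n,p in(("side",[(262,138),(346,146),(222,226),(319,237)]),("scene",[(97,311),(257,211),(337,259),(180,389)])):
    print(n,(onz(D[n],p,.032)*1000).round(0)[:,:2].tolist())
for n,b in (("side",(155,240,330,385)),("scene",(265,145,425,245))):
    f=D[n]["frame"][b[1]:b[3],b[0]:b[2],::-1]
    cv2.imwrite(f"pics/{n}c.png",cv2.resize(f,None,fx=4,fy=4,interpolation=cv2.INTER_CUBIC))
E
```

```text
side ring 546 cent [598.1 315.9] rect [596.6 319.2] [45.2 54.3] 19.1
side bar 360 cent [591.9 223. ] rect [590. 229.] [56.5 30. ] 15.7
side large 344 cent [484.2 218.9] rect [483.4 222.9] [38.8 43.1] 12.3
side small 141 cent [496.6 121.2] rect [494.9 126. ] [28.1 31. ] 12.2
side jar 562 cent [475.6 304.3] rect [481.2 286.5] [37.1 66.5] 13.0
side tin 423 cent [601.7 122.9] rect [598.7 132.8] [44.6 64.8] 16.6
scene ring 185 cent [598.3 315.9] rect [601.5 309. ] [44.2 60. ] 29.3
scene bar 176 cent [592.1 222.4] rect [596.6 213.3] [58.2 34.6] 13.2
scene large 127 cent [484.7 218.6] rect [489.  212.1] [37.  48.2] 37.1
scene small 70 cent [496.5 121.4] rect [500.4 117. ] [25.2 29.6] 41.6
scene jar 184584 cent [453.9  15.7] rect [-236.5  852.7] [4281.7 3159.6] 42.2
scene tin 287 cent [602.5 122.1] rect [609.2 112.1] [44.3 65.9] 35.6
tray wrist [[435.0, -11.0], [669.0, -16.0], [550.0, -26.0], [551.0, -145.0], [443.0, -151.0], [658.0, -148.0]]
side [[657.0, -394.0], [416.0, -397.0], [644.0, 17.0], [429.0, 10.0]]
scene [[441.0, -419.0], [449.0, -24.0], [681.0, -31.0], [668.0, -411.0]]
```

View pics/sidec.png

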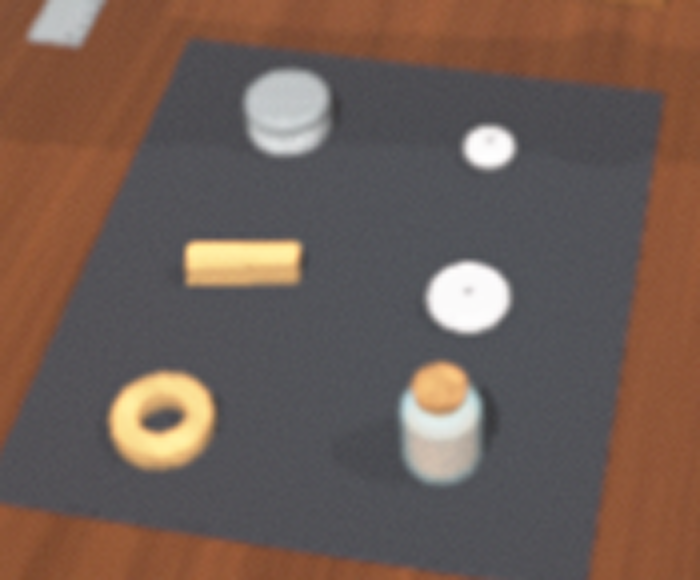

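The two views agree to within about 1 mm. In the crop the bar lies about 13° counter-clockwise from world x and nothing is close to the fingers' paths. I'll turn the tool a quarter turn so it closes along y, then head for the large disc.

```bash
cat >> h.py <<'E'
def go(x,y,z,yaw=None):
    "offset (move units) to a world TCP target (mm); tool x wanted at yaw deg from world x"
    from scipy.spatial.transform import Rotation as R
    o=ctrl.get_obs(); r=R.from_quat(o["ee_rot"]); p=np.array(o["position"])
    off=r.inv().apply(np.array([x,y,z])/1000-p)/.4
    s="" 
    if yaw is not None:
        c,s_=np.cos(np.radians(yaw)),np.sin(np.radians(yaw))
        T=R.from_matrix(np.array([[c,s_,0],[s_,-c,0],[0,0,-1]]))
        s=f" dr {np.round(np.degrees((r.inv()*T).as_rotvec())/30,3)}"
    print("t",round(o["time_s"],2),"at",(p*1000).round(1),"off",off.round(4),s,"gap",round(o["finger_gap"]*85,1),"F",np.round(o["ft_force"],1))
E
R='{"offset":[0,0,0],"dr":[0,0,1],"hand":0.3}'
python3 -m inch '[{"offset":[0,0,0],"dr":[0,0,1],"hand":0.3},{"offset":[0,0,0],"dr":[0,0,1],"hand":0.3},{"offset":[0,0,0],"dr":[0,0,1],"hand":0.3},{"offset":[0,0,0],"dr":[0,0,1],"hand":0.3}]'
python3 -m inch '[{"offset":[0,0,0],"dr":[0,0,1],"hand":0.3},{"offset":[0,0,0],"dr":[0,0,1],"hand":0.3},{"offset":[0,0,0],"dr":[0,0,1],"hand":0.3},{"offset":[0,0,0],"dr":[0,0,1],"hand":0.3}]'
python3 -m inch '[{"offset":[0,0,0],"dr":[0,0,1],"hand":0.3},{"offset":[0,0,0],"dr":[0,0,1],"hand":0.3},{"offset":[0,0,0],"dr":[0,0,1],"hand":0.3},{"offset":[0,0,0],"dr":[0,0,1],"hand":0.3},{"offset":[0,0,0],"dr":[0,0,1],"hand":0.3}]'
python3 -c "
from h import *
go(484.5,219,100,0)"
```

```text
time_s: 0.55
position: [0.5497, 0.0, 0.2308]
ee_rot: [0.867, 0.498, -0.0, -0.0]
ft_force: [0.6, -0.0, 1.4]
finger_gap: 0.652
gripper_force: 0.0
time_s: 0.95
position: [0.5497, 0.0001, 0.2308]
ee_rot: [0.966, 0.257, -0.001, -0.0]
ft_force: [0.1, 0.7, 0.0]
finger_gap: 0.647
gripper_force: 0.0
time_s: 1.45
position: [0.5497, 0.0001, 0.2309]
ee_rot: [1.0, 0.0, -0.0, 0.0]
ft_force: [-0.8, -0.7, 0.4]
finger_gap: 0.65
gripper_force: 0.0
t 1.45 at [5.497e+02 1.000e-01 2.309e+02] off [-0.1625 -0.5474  0.3272]  dr [0.    0.002 0.001] gap 55.2 F [-0.8 -0.7  0.4]
```

```bash
python3 -m inch '[{"offset":[-0.1625,-0.5475,0.327],"dr":[0,0,0],"hand":0.3},{"offset":[-0.1625,-0.5475,0.327],"dr":[0,0,0],"hand":0.3},{"offset":[-0.1625,-0.5475,0.327],"dr":[0,0,0],"hand":0.3},{"offset":[-0.1625,-0.5475,0.327],"dr":[0,0,0],"hand":0.3},{"offset":[-0.1625,-0.5475,0.327],"dr":[0,0,0],"hand":0.3},{"offset":[-0.1625,-0.5475,0.327],"dr":[0,0,0],"hand":0.3},{"offset":[-0.1625,-0.5475,0.327],"dr":[0,0,0],"hand":0.3},{"offset":[-0.1625,-0.5475,0.327],"dr":[0,0,0],"hand":0.3}]'
python3 - <<'E'
from h import *
go(484.5,219,4,0)
c=snap("wrist","w1"); print(np.round(c["extrinsics"],3).tolist())
m=(c["frame"].min(2)>140).astype(np.uint8)
k,l,st,ce=cv2.connectedComponentsWithStats(m)
for i in range(1,k):
    if st[i][4]>150: print(st[i],(onz(c,[ce[i]],.010)[0]*1000).round(1))
E
```

```text
time_s: 2.25
position: [0.486, 0.2175, 0.1009]
ee_rot: [1.0, -0.0, 0.001, 0.001]
ft_force: [1.6, -0.3, -0.0]
finger_gap: 0.649
gripper_force: 0.0
t 2.25 at [486.  217.5 100.9] off [-0.0041 -0.004   0.2423]  dr [ 0.002 -0.002 -0.001] gap 55.1 F [ 1.6 -0.3 -0. ]
[[0.0, 0.957, 0.291, 0.559], [-1.0, -0.0, 0.001, 0.217], [0.001, -0.291, 0.957, 0.243], [0.0, 0.0, 0.0, 1.0]]
[  66    0   77   67 2909] [594.5 317.   10. ]
[ 247    0   43   87 2062] [590.  222.1  10. ]
[ 402    0   91   60 4421] [597.7 120.3  10. ]
[ 402  177   39   37 1089] [496.7 121.6  10. ]
[ 247  186   56   54 2349] [484.4 218.5  10. ]
[ 113  200   62   65 2412] [468.1 310.5  10. ]
[170 260  34  56 664] [428.8 282.4  10. ]
[351 260  34  56 645] [428.5 151.7  10. ]
```

View pics/w1.png

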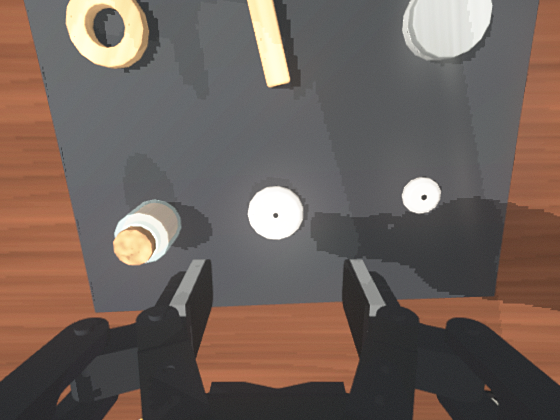

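The wrist view confirms the large disc at pixel (275,212), which is (484.4, 218.5) mm, between the open fingers, and the small disc at (421,195), with the jar clear of the left finger. Next I descend and grip.

```bash
python3 -m inch '[{"offset":[0,0,0.1],"dr":[0,0,0],"hand":0.3},{"offset":[0,0,0.17],"dr":[0,0,0],"hand":0.3},{"offset":[0,0,0.21],"dr":[0,0,0],"hand":0.3},{"offset":[0,0,0.24],"dr":[0,0,0],"hand":0.3},{"offset":[0,0,0.24],"dr":[0,0,0],"hand":0.3},{"offset":[0,0,0.24],"dr":[0,0,0],"hand":0.3}]'
python3 -m inch '[{"offset":[0,0,0],"dr":[0,0,0],"hand":-1},{"offset":[0,0,0],"dr":[0,0,0],"hand":-1},{"offset":[0,0,0],"dr":[0,0,0],"hand":-1},{"offset":[0,0,0],"dr":[0,0,0],"hand":-1},{"offset":[0,0,0],"dr":[0,0,0],"hand":-1},{"offset":[0,0,0],"dr":[0,0,0],"hand":-1}]'
python3 -c "
from h import *
go(484.5,219,100,0)"
```

```text
time_s: 2.9
position: [0.4864, 0.2184, 0.0055]
ee_rot: [1.0, -0.001, 0.001, -0.0]
ft_force: [-0.1, 0.8, -0.1]
finger_gap: 0.646
gripper_force: 0.0
time_s: 3.5
position: [0.4865, 0.2193, 0.0065]
ee_rot: [1.0, -0.0, 0.002, -0.001]
ft_force: [0.2, -1.6, 5.4]
finger_gap: 0.394
gripper_force: 59.1
t 3.5 at [486.5 219.3   6.5] off [-0.0042  0.0005 -0.2338]  dr [-0.002 -0.006 -0.   ] gap 33.5 F [ 0.2 -1.6  5.4]
```

```bash
python3 -m inch '[{"offset":[0,0,-0.02],"dr":[0,0,0],"hand":-1},{"offset":[0,0,-0.05],"dr":[0,0,0],"hand":-1},{"offset":[0,0,-0.05],"dr":[0,0,0],"hand":-1},{"offset":[0,0,-0.05],"dr":[0,0,0],"hand":-1}]'
python3 - <<'E'
from h import *
w=snap("wrist","x")["frame"][150:420,130:430]; s=snap("side","y")["frame"][250:370,200:360]
im=np.hstack([w,cv2.resize(s,(360,270))]); cv2.imwrite("pics/g1.png",im[:,:,::-1])
E
```

```text
time_s: 3.9
position: [0.4856, 0.2194, 0.0253]
ee_rot: [1.0, 0.0, 0.001, -0.0]
ft_force: [0.3, -0.1, -0.0]
finger_gap: 0.397
gripper_force: 59.6
```

View pics/g1.png

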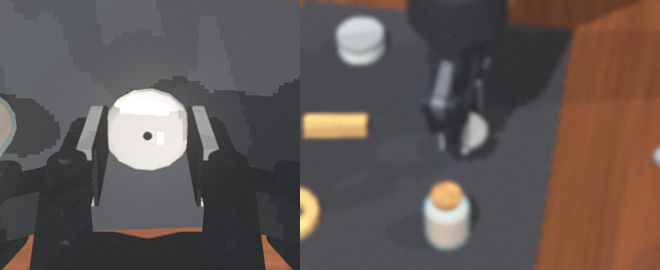

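The disc is held, tipped by roughly 15° with its −x edge low. That is fine for carrying and for a low release. Next I lift and carry it to the large-disc tray.

```bash
python3 -m inch '[{"offset":[0,0,-0.1],"dr":[0,0,0],"hand":-1},{"offset":[0.05,0.15,-0.22],"dr":[0,0,0],"hand":-1},{"offset":[0.1,0.26,-0.22],"dr":[0,0,0],"hand":-1},{"offset":[0.13,0.37,-0.22],"dr":[0,0,0],"hand":-1},{"offset":[0.17,0.48,-0.22],"dr":[0,0,0],"hand":-1},{"offset":[0.2,0.59,-0.22],"dr":[0,0,0],"hand":-1},{"offset":[0.24,0.7,-0.22],"dr":[0,0,0],"hand":-1},{"offset":[0.26,0.76,-0.22],"dr":[0,0,0],"hand":-1}]'
python3 -m inch '[{"offset":[0,0,0],"dr":[0,0,0],"hand":-1},{"offset":[0,0,0],"dr":[0,0,0],"hand":-1},{"offset":[0,0,0],"dr":[0,0,0],"hand":-1}]'
python3 - <<'E'
from h import *
import pickle
go(588,-84,20,0)
c=snap("wrist","w2"); pickle.dump(c,open("w2.pkl","wb"))
E
```

```text
time_s: 4.8
position: [0.589, -0.0903, 0.1121]
ee_rot: [1.0, -0.002, -0.0, 0.001]
ft_force: [0.0, 0.3, 0.1]
finger_gap: 0.391
gripper_force: 59.9
time_s: 5.1
position: [0.5885, -0.0827, 0.1118]
ee_rot: [1.0, 0.001, -0.001, -0.001]
ft_force: [-0.9, 0.8, 0.1]
finger_gap: 0.393
gripper_force: 59.8
t 5.1 at [588.5 -82.7 111.8] off [-0.001   0.0036  0.2296]  dr [-0.004  0.003  0.005] gap 33.4 F [-0.9  0.8  0.1]
```

View pics/w2.png

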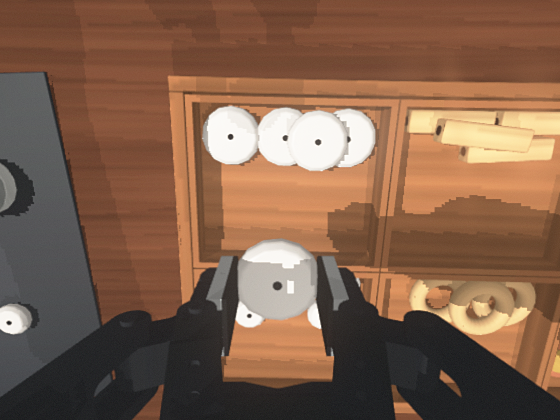

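The picture shows the large-disc tray with its rim corners at about (185,95), (402,102), (383,270) and (190,266). The stock is at its back and the held disc sits at (277,285). I'll turn those rim pixels into world points.

```bash
python3 - <<'E'
from h import *
import pickle
c=pickle.load(open("w2.pkl","rb"))
print((onz(c,[(185,95),(402,102),(383,270),(190,266)],.032)*1000).round(0)[:,:2].tolist())
print((onz(c,[(230,136),(277,240),(277,320)],.020)*1000).round(0)[:,:2].tolist())
E
```

```text
[[662.0, -29.0], [659.0, -156.0], [550.0, -155.0], [552.0, -24.0]]
[[638.0, -53.0], [566.0, -83.0], [502.0, -83.0]]
```

```bash
python3 -m inch '[{"offset":[0,0.01,0.1],"dr":[0,0,0],"hand":-1},{"offset":[0,0.01,0.18],"dr":[0,0,0],"hand":-1},{"offset":[0,0.01,0.21],"dr":[0,0,0],"hand":-1},{"offset":[0,0.01,0.225],"dr":[0,0,0],"hand":-1},{"offset":[0,0.01,0.225],"dr":[0,0,0],"hand":-1},{"offset":[0,0.01,0.225],"dr":[0,0,0],"hand":-1}]'
python3 -m inch '[{"offset":[0,0,0.005],"dr":[0,0,0],"hand":-1},{"offset":[0,0,0.01],"dr":[0,0,0],"hand":-1},{"offset":[0,0,0.01],"dr":[0,0,0],"hand":-1}]'
python3 - <<'E'
from h import *
go(587,-88,17,0)
E
```

```text
time_s: 5.75
position: [0.5905, -0.0888, 0.0242]
ee_rot: [1.0, 0.0, 0.002, 0.0]
ft_force: [-0.3, 0.3, 0.1]
finger_gap: 0.393
gripper_force: 59.8
time_s: 6.05
position: [0.5891, -0.089, 0.0187]
ee_rot: [1.0, 0.0, 0.0, 0.0]
ft_force: [0.2, 0.0, 0.2]
finger_gap: 0.393
gripper_force: 59.8
t 6.05 at [589.1 -89.   18.7] off [-0.0053 -0.0025  0.0044]  dr [ 0.    -0.001  0.   ] gap 33.4 F [0.2 0.  0.2]
```

```bash
python3 -m inch '[{"offset":[0,0,0.005],"dr":[0,0,0],"hand":-1},{"offset":[0,0,0.008],"dr":[0,0,0],"hand":-1},{"offset":[0,0,0.008],"dr":[0,0,0],"hand":-1}]'
python3 -m inch '[{"offset":[0,0,0.003],"dr":[0,0,0],"hand":-1},{"offset":[0,0,0.003],"dr":[0,0,0],"hand":-1}]'
```

```text
time_s: 6.35
position: [0.5888, -0.089, 0.015]
ee_rot: [1.0, -0.0, -0.0, -0.0]
ft_force: [0.8, -0.3, -0.4]
finger_gap: 0.392
gripper_force: 59.8
time_s: 6.55
position: [0.5889, -0.089, 0.0139]
ee_rot: [1.0, -0.0, -0.0, -0.0]
ft_force: [-0.8, -0.2, -0.8]
finger_gap: 0.392
gripper_force: 59.8
```

```bash
python3 -m inch '[{"offset":[0,0,0],"dr":[0,0,0],"hand":-0.1},{"offset":[0,0,0],"dr":[0,0,0],"hand":0.1},{"offset":[0,0,0],"dr":[0,0,0],"hand":0.3},{"offset":[0,0,0],"dr":[0,0,0],"hand":0.3},{"offset":[0,0,0],"dr":[0,0,0],"hand":0.3}]'
python3 -m inch '[{"offset":[0,0,-0.05],"dr":[0,0,0],"hand":0.3},{"offset":[0,0,-0.15],"dr":[0,0,0],"hand":0.3},{"offset":[0,0,-0.25],"dr":[0,0,0],"hand":0.3},{"offset":[0,0,-0.25],"dr":[0,0,0],"hand":0.3},{"offset":[0,0,-0.25],"dr":[0,0,0],"hand":0.3}]'
python3 - <<'E'
from h import *
c=snap("wrist","w3")
go(496.6,121.4,80,0)
E
```

```text
time_s: 7.05
position: [0.5891, -0.089, 0.0142]
ee_rot: [1.0, 0.0, 0.0, 0.0]
ft_force: [-0.8, 0.7, 0.6]
finger_gap: 0.648
gripper_force: 0.0
time_s: 7.55
position: [0.5899, -0.0891, 0.1155]
ee_rot: [1.0, 0.0, 0.002, 0.0]
ft_force: [-1.0, 0.7, -0.6]
finger_gap: 0.645
gripper_force: 0.0
t 7.6 at [588.6 -88.8 113.8] off [-0.23   -0.5256  0.0848]  dr [-0.     0.001  0.   ] gap 55.3 F [-0.3  0.3 -0.6]
```

View pics/w3.png

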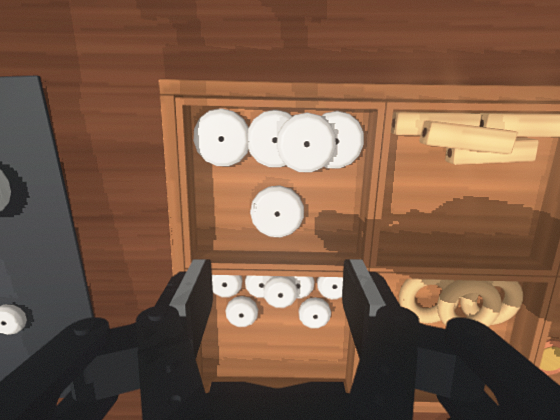

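The large disc lies flat in its tray at pixel (277,212), just in front of the stock. On to the small disc.

```bash
python3 -m inch '[{"offset":[-0.05,-0.11,0],"dr":[0,0,0],"hand":0.3},{"offset":[-0.1,-0.22,0.02],"dr":[0,0,0],"hand":0.3},{"offset":[-0.14,-0.33,0.04],"dr":[0,0,0],"hand":0.3},{"offset":[-0.19,-0.44,0.06],"dr":[0,0,0],"hand":0.3},{"offset":[-0.23,-0.525,0.085],"dr":[0,0,0],"hand":0.3},{"offset":[-0.23,-0.525,0.085],"dr":[0,0,0],"hand":0.3},{"offset":[-0.23,-0.525,0.085],"dr":[0,0,0],"hand":0.3},{"offset":[-0.23,-0.525,0.085],"dr":[0,0,0],"hand":0.3}]'
python3 - <<'E'
from h import *
go(496.6,121.4,4,0)
E
```

```text
time_s: 8.4
position: [0.4971, 0.1192, 0.0794]
ee_rot: [1.0, -0.001, -0.0, 0.001]
ft_force: [-0.2, -0.1, -0.1]
finger_gap: 0.65
gripper_force: 0.0
t 8.4 at [497.1 119.2  79.4] off [-0.001  -0.0059  0.1884]  dr [ 0.003  0.002 -0.004] gap 55.3 F [-0.2 -0.1 -0.1]
```

```bash
python3 -m inch '[{"offset":[-0.003,-0.003,0.09],"dr":[0,0,0],"hand":0.1},{"offset":[-0.003,-0.003,0.15],"dr":[0,0,0],"hand":0.1},{"offset":[-0.003,-0.003,0.188],"dr":[0,0,0],"hand":0.1},{"offset":[-0.003,-0.003,0.188],"dr":[0,0,0],"hand":0.1},{"offset":[-0.003,-0.003,0.188],"dr":[0,0,0],"hand":0.1},{"offset":[-0.003,-0.003,0.188],"dr":[0,0,0],"hand":0.1}]'
python3 -m inch '[{"offset":[0,0,0],"dr":[0,0,0],"hand":-0.3},{"offset":[0,0,0],"dr":[0,0,0],"hand":-1},{"offset":[0,0,0],"dr":[0,0,0],"hand":-1},{"offset":[0,0,0],"dr":[0,0,0],"hand":-1},{"offset":[0,0,0],"dr":[0,0,0],"hand":-1},{"offset":[0,0,0],"dr":[0,0,0],"hand":-1}]'
python3 -m inch '[{"offset":[0,0,-0.05],"dr":[0,0,0],"hand":-1},{"offset":[0,0,-0.15],"dr":[0,0,0],"hand":-1},{"offset":[0,0,-0.27],"dr":[0,0,0],"hand":-1},{"offset":[0,0,-0.27],"dr":[0,0,0],"hand":-1},{"offset":[0,0,-0.27],"dr":[0,0,0],"hand":-1}]'
python3 - <<'E'
from h import *
go(470,-90,112,0)
E
```

```text
time_s: 9.0
position: [0.4973, 0.1216, 0.006]
ee_rot: [1.0, -0.001, 0.001, -0.0]
ft_force: [0.2, 1.0, 0.3]
finger_gap: 0.549
gripper_force: 0.0
time_s: 9.6
position: [0.4968, 0.1223, 0.0063]
ee_rot: [1.0, 0.0, 0.001, -0.0]
ft_force: [-0.2, -0.4, 5.1]
finger_gap: 0.241
gripper_force: 58.5
time_s: 10.1
position: [0.497, 0.1227, 0.1147]
ee_rot: [1.0, 0.0, 0.002, -0.001]
ft_force: [-0.3, -1.0, 0.7]
finger_gap: 0.238
gripper_force: 59.0
t 10.1 at [497.  122.7 114.7] off [-0.0677  0.5317  0.0056]  dr [-0.003 -0.008  0.   ] gap 20.3 F [-0.3 -1.   0.7]
```

The gap reads about 4.7 mm under the true width for both discs, so this one is also held across its diameter. Next I carry it to the small-disc tray.

```bash
python3 -m inch '[{"offset":[-0.01,0.11,0],"dr":[0,0,0],"hand":-1},{"offset":[-0.03,0.22,0],"dr":[0,0,0],"hand":-1},{"offset":[-0.05,0.33,0],"dr":[0,0,0],"hand":-1},{"offset":[-0.06,0.44,0],"dr":[0,0,0],"hand":-1},{"offset":[-0.07,0.53,0],"dr":[0,0,0],"hand":-1},{"offset":[-0.07,0.53,0],"dr":[0,0,0],"hand":-1},{"offset":[-0.07,0.53,0],"dr":[0,0,0],"hand":-1},{"offset":[-0.07,0.53,0],"dr":[0,0,0],"hand":-1}]'
python3 - <<'E'
from h import *
go(468,-90,16,0)
c=snap("wrist","w4")
E
```

```text
time_s: 10.9
position: [0.4672, -0.0881, 0.1119]
ee_rot: [1.0, 0.001, -0.001, -0.001]
ft_force: [0.6, 0.8, -0.4]
finger_gap: 0.241
gripper_force: 59.0
t 10.9 at [467.2 -88.1 111.9] off [0.0024 0.0051 0.2397]  dr [-0.002  0.004  0.004] gap 20.5 F [ 0.6  0.8 -0.4]
```

View pics/w4.png

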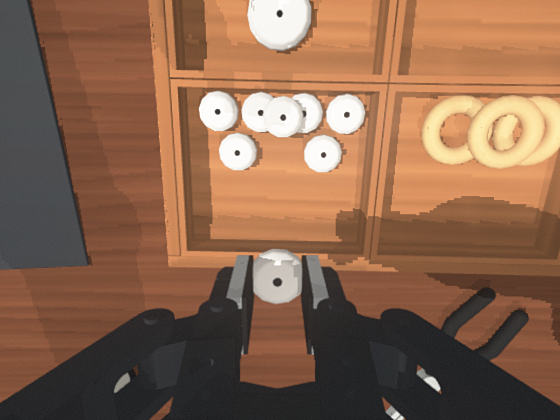

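The small-disc tray is below: its front inner wall at row 243 works out to x ≈ 447 mm, and the front stock edge is at about 492 mm. That leaves x ≈ 468 free.

```bash
python3 -m inch '[{"offset":[0,0.003,0.1],"dr":[0,0,0],"hand":-1},{"offset":[0,0.003,0.18],"dr":[0,0,0],"hand":-1},{"offset":[0,0.003,0.21],"dr":[0,0,0],"hand":-1},{"offset":[0,0.003,0.23],"dr":[0,0,0],"hand":-1},{"offset":[0,0.003,0.24],"dr":[0,0,0],"hand":-1},{"offset":[0,0.003,0.24],"dr":[0,0,0],"hand":-1},{"offset":[0,0.003,0.24],"dr":[0,0,0],"hand":-1}]'
python3 -m inch '[{"offset":[0,0,0.005],"dr":[0,0,0],"hand":-1},{"offset":[0,0,0.005],"dr":[0,0,0],"hand":-1}]'
```

```text
time_s: 11.65
position: [0.469, -0.0911, 0.018]
ee_rot: [1.0, 0.0, 0.001, 0.0]
ft_force: [0.1, 0.7, -0.5]
finger_gap: 0.239
gripper_force: 59.0
time_s: 11.85
position: [0.4682, -0.0911, 0.0153]
ee_rot: [1.0, -0.0, 0.001, 0.0]
ft_force: [0.6, 0.3, -0.1]
finger_gap: 0.243
gripper_force: 59.0
```

```bash
python3 -m inch '[{"offset":[0,0,0.003],"dr":[0,0,0],"hand":-1},{"offset":[0,0,0.003],"dr":[0,0,0],"hand":-0.4},{"offset":[0,0,0.003],"dr":[0,0,0],"hand":-0.2},{"offset":[0,0,0.003],"dr":[0,0,0],"hand":0.1},{"offset":[0,0,0.003],"dr":[0,0,0],"hand":0.1},{"offset":[0,0,0.003],"dr":[0,0,0],"hand":0.1}]'
python3 -m inch '[{"offset":[0,0,-0.05],"dr":[0,0,0],"hand":0.1},{"offset":[0,0,-0.15],"dr":[0,0,0],"hand":0.3},{"offset":[0,0,-0.25],"dr":[0,0,0],"hand":0.3},{"offset":[0,0,-0.25],"dr":[0,0,0],"hand":0.3},{"offset":[0,0,-0.25],"dr":[0,0,0],"hand":0.3}]'
python3 - <<'E'
from h import *
c=snap("wrist","w5")
m=(c["frame"].min(2)>140).astype(np.uint8)
k,l,st,ce=cv2.connectedComponentsWithStats(m)
for i in range(1,k):
    if st[i][4]>400: print(st[i],(onz(c,[ce[i]],.015)[0]*1000).round(1))
go(598,316,80,0)
E
```

```text
time_s: 12.45
position: [0.4678, -0.091, 0.0137]
ee_rot: [1.0, 0.0, 0.0, 0.0]
ft_force: [0.1, 1.1, 0.2]
finger_gap: 0.553
gripper_force: 0.0
time_s: 12.95
position: [0.4687, -0.091, 0.1147]
ee_rot: [1.0, 0.0, 0.001, 0.0]
ft_force: [-0.6, -0.3, -1.3]
finger_gap: 0.651
gripper_force: 0.0
[ 242    0   63   54 2829] [583.6 -89.   15. ]
[ 195   94   38   40 1163] [531.5 -50.3  15. ]
[ 237   95   80   45 2721] [530.  -90.9  15. ]
[ 320   97   39   39 1164] [ 529.9 -131.4   15. ]
[ 417  101   56   64 1522] [ 519.5 -197.2   15. ]
[ 462  100   96   69 3736] [ 518.3 -243.    15. ]
[488 117  20  35 460] [ 518.4 -234.4   15. ]
[ 215  135   37   38 1062] [505.6 -61.8  15. ]
[ 299  137   37   37 1053] [ 504.6 -117.9   15. ]
[259 192  36  35 936] [467. -91.  15.]
t 13.0 at [467.4 -90.8 113.4] off [ 0.3266 -1.0169  0.0837]  dr [-0.     0.001  0.   ] gap 55.4 F [-0.  -0.2 -0.1]
```

The small disc measures at (467, −91), flat in its tray. Next is the ring.

```bash
python3 -m inch '[{"offset":[0.03,-0.12,0],"dr":[0,0,0],"hand":0.5},{"offset":[0.07,-0.23,0],"dr":[0,0,0],"hand":0.5},{"offset":[0.1,-0.34,0],"dr":[0,0,0],"hand":0.5},{"offset":[0.14,-0.46,0],"dr":[0,0,0],"hand":0.5},{"offset":[0.18,-0.57,0],"dr":[0,0,0],"hand":0.5},{"offset":[0.22,-0.68,0],"dr":[0,0,0],"hand":0.5},{"offset":[0.26,-0.8,0],"dr":[0,0,0],"hand":0.5},{"offset":[0.26,-0.8,0],"dr":[0,0,0],"hand":0.5}]'
python3 -m inch '[{"offset":[0.03,-0.1,0.03],"dr":[0,0,0],"hand":0.5},{"offset":[0.067,-0.217,0.08],"dr":[0,0,0],"hand":0.5},{"offset":[0.067,-0.217,0.08],"dr":[0,0,0],"hand":0.5},{"offset":[0.067,-0.217,0.08],"dr":[0,0,0],"hand":0.5},{"offset":[0.067,-0.217,0.08],"dr":[0,0,0],"hand":0.5},{"offset":[0.067,-0.217,0.08],"dr":[0,0,0],"hand":0.5}]'
python3 - <<'E'
from h import *
go(598,316,3,0)
E
```

```text
time_s: 13.8
position: [0.5697, 0.2398, 0.1106]
ee_rot: [1.0, 0.006, -0.002, -0.003]
ft_force: [-1.0, 0.8, -0.1]
finger_gap: 0.751
gripper_force: 0.0
time_s: 14.4
position: [0.5993, 0.3133, 0.0822]
ee_rot: [1.0, -0.001, 0.0, 0.001]
ft_force: [-0.2, 0.1, 0.3]
finger_gap: 0.751
gripper_force: 0.0
t 14.4 at [599.3 313.3  82.2] off [-0.0035 -0.0071  0.1979]  dr [ 0.003 -0.002 -0.005] gap 63.9 F [-0.2  0.1  0.3]
```

```bash
python3 -m inch '[{"offset":[-0.003,0,0.09],"dr":[0,0,0],"hand":0.5},{"offset":[-0.003,0,0.15],"dr":[0,0,0],"hand":0.5},{"offset":[-0.003,0,0.195],"dr":[0,0,0],"hand":0.5},{"offset":[-0.003,0,0.195],"dr":[0,0,0],"hand":0.5},{"offset":[-0.003,0,0.195],"dr":[0,0,0],"hand":0.5},{"offset":[-0.003,0,0.195],"dr":[0,0,0],"hand":0.5}]'
python3 -m inch '[{"offset":[0,0,0],"dr":[0,0,0],"hand":0.2},{"offset":[0,0,0],"dr":[0,0,0],"hand":-1},{"offset":[0,0,0],"dr":[0,0,0],"hand":-1},{"offset":[0,0,0],"dr":[0,0,0],"hand":-1},{"offset":[0,0,0],"dr":[0,0,0],"hand":-1},{"offset":[0,0,0],"dr":[0,0,0],"hand":-1}]'
python3 -m inch '[{"offset":[0,0,-0.05],"dr":[0,0,0],"hand":-1},{"offset":[0,0,-0.15],"dr":[0,0,0],"hand":-1},{"offset":[0,0,-0.27],"dr":[0,0,0],"hand":-1},{"offset":[0,0,-0.27],"dr":[0,0,0],"hand":-1},{"offset":[0,0,-0.27],"dr":[0,0,0],"hand":-1}]'
python3 - <<'E'
from h import *
go(470,-216,112,0)
E
```

```text
time_s: 15.0
position: [0.599, 0.3159, 0.006]
ee_rot: [1.0, -0.0, 0.002, -0.001]
ft_force: [-0.6, 1.1, 0.3]
finger_gap: 0.746
gripper_force: 0.0
time_s: 15.6
position: [0.5987, 0.3164, 0.0061]
ee_rot: [1.0, 0.0, 0.002, -0.001]
ft_force: [-1.3, -0.2, 5.5]
finger_gap: 0.47
gripper_force: 59.7
time_s: 16.1
position: [0.5988, 0.3166, 0.1145]
ee_rot: [1.0, 0.0, 0.002, -0.001]
ft_force: [0.0, -0.3, -0.5]
finger_gap: 0.47
gripper_force: 60.5
t 16.1 at [598.8 316.6 114.5] off [-3.2230e-01  1.3315e+00  1.3000e-03]  dr [-0.005 -0.009  0.   ] gap 40.0 F [ 0.  -0.3 -0.5]
```

```bash
python3 -m inch '[{"offset":[-0.03,0.12,0],"dr":[0,0,0],"hand":-1},{"offset":[-0.05,0.23,0],"dr":[0,0,0],"hand":-1},{"offset":[-0.08,0.34,0],"dr":[0,0,0],"hand":-1},{"offset":[-0.11,0.46,0],"dr":[0,0,0],"hand":-1},{"offset":[-0.14,0.57,0],"dr":[0,0,0],"hand":-1},{"offset":[-0.16,0.68,0],"dr":[0,0,0],"hand":-1},{"offset":[-0.2,0.8,0],"dr":[0,0,0],"hand":-1},{"offset":[-0.2,0.8,0],"dr":[0,0,0],"hand":-1}]'
python3 -m inch '[{"offset":[-0.03,0.12,0],"dr":[0,0,0],"hand":-1},{"offset":[-0.05,0.23,0],"dr":[0,0,0],"hand":-1},{"offset":[-0.08,0.34,0],"dr":[0,0,0],"hand":-1},{"offset":[-0.11,0.46,0],"dr":[0,0,0],"hand":-1},{"offset":[-0.12,0.53,0],"dr":[0,0,0],"hand":-1},{"offset":[-0.12,0.53,0],"dr":[0,0,0],"hand":-1},{"offset":[-0.12,0.53,0],"dr":[0,0,0],"hand":-1},{"offset":[-0.12,0.53,0],"dr":[0,0,0],"hand":-1}]'
python3 - <<'E'
from h import *
go(470,-216,16,0)
c=snap("wrist","w6")
p=lambda a,z:(onz(c,a,z)*1000).round(0)[:,:2].tolist()
print("rows at u=277: x",[(v,p([(277,v)],.032)[0]) for v in (60,100,150,200,240,260)])
E
```

```text
time_s: 16.9
position: [0.5136, -0.0143, 0.1104]
ee_rot: [1.0, -0.007, -0.003, 0.003]
ft_force: [0.2, 0.2, 0.2]
finger_gap: 0.477
gripper_force: 60.6
time_s: 17.7
position: [0.4694, -0.214, 0.1108]
ee_rot: [1.0, 0.001, -0.001, -0.001]
ft_force: [0.1, 0.4, 0.0]
finger_gap: 0.472
gripper_force: 60.6
t 17.7 at [ 469.4 -214.   110.8] off [0.0017 0.0054 0.237 ]  dr [-0.004  0.003  0.005] gap 40.1 F [0.1 0.4 0. ]
rows at u=277: x [(60, [562.0, -214.0]), (100, [541.0, -214.0]), (150, [512.0, -214.0]), (200, [480.0, -214.0]), (240, [452.0, -214.0]), (260, [438.0, -214.0])]
```

View pics/w6.png

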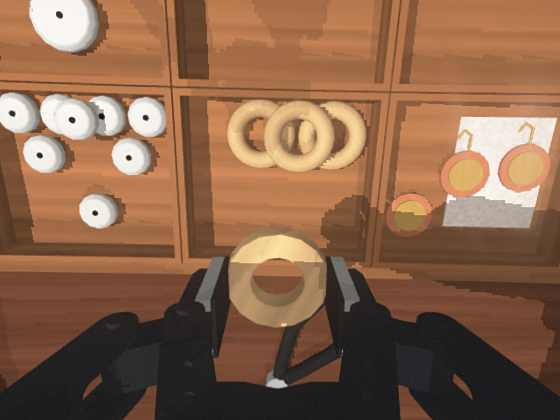

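The ring is held over the rings tray at (277,280). The stock's front edge is at row 171, x ≈ 500 mm, and the front inner wall is at row 255, x ≈ 442 mm, so it fits centred at x = 470.

```bash
python3 -m inch '[{"offset":[0,0.002,0.1],"dr":[0,0,0],"hand":-1},{"offset":[0,0.002,0.18],"dr":[0,0,0],"hand":-1},{"offset":[0,0.002,0.21],"dr":[0,0,0],"hand":-1},{"offset":[0,0.002,0.23],"dr":[0,0,0],"hand":-1},{"offset":[0,0.002,0.237],"dr":[0,0,0],"hand":-1},{"offset":[0,0.002,0.237],"dr":[0,0,0],"hand":-1},{"offset":[0,0.002,0.237],"dr":[0,0,0],"hand":-1}]'
python3 -m inch '[{"offset":[0,0,0.004],"dr":[0,0,0],"hand":-1},{"offset":[0,0,0.004],"dr":[0,0,0],"hand":-1},{"offset":[0,0,0.004],"dr":[0,0,0],"hand":-1}]'
```

```text
time_s: 18.45
position: [0.4706, -0.2175, 0.0181]
ee_rot: [1.0, 0.0, 0.001, 0.0]
ft_force: [0.6, 0.4, -0.2]
finger_gap: 0.473
gripper_force: 60.6
time_s: 18.75
position: [0.4696, -0.2171, 0.0156]
ee_rot: [1.0, -0.0, 0.0, 0.0]
ft_force: [-0.5, -1.2, -0.9]
finger_gap: 0.473
gripper_force: 60.6
```

```bash
python3 -m inch '[{"offset":[0,0,0.005],"dr":[0,0,0],"hand":-1},{"offset":[0,0,0.005],"dr":[0,0,0],"hand":-1},{"offset":[0,0,0.005],"dr":[0,0,0],"hand":0.1},{"offset":[0,0,0.005],"dr":[0,0,0],"hand":0.3},{"offset":[0,0,0.005],"dr":[0,0,0],"hand":0.4},{"offset":[0,0,0.005],"dr":[0,0,0],"hand":0.4},{"offset":[0,0,0.005],"dr":[0,0,0],"hand":0.4}]'
python3 -m inch '[{"offset":[0,0,-0.05],"dr":[0,0,0],"hand":0.4},{"offset":[0,0,-0.15],"dr":[0,0,0],"hand":0.4},{"offset":[0,0,-0.25],"dr":[0,0,0],"hand":0.4},{"offset":[0,0,-0.25],"dr":[0,0,0],"hand":0.4},{"offset":[0,0,-0.25],"dr":[0,0,0],"hand":0.4}]'
python3 - <<'E'
from h import *
c=snap("wrist","w7")
m=((c["frame"].min(2)>95)&(c["frame"][:,:,0]>170)).astype(np.uint8)
k,l,st,ce=cv2.connectedComponentsWithStats(m)
for i in range(1,k):
    if st[i][4]>300: print(st[i],(onz(c,[ce[i]],.015)[0]*1000).round(1))
import pickle
D=pickle.load(open("d0.pkl","rb"))
P=onz(D["side"],[(201.8,300.8),(230,300.8)],.017); d=P[0]-P[1]; print("bar yaw",np.degrees(np.arctan2(d[1],d[0])),np.hypot(*d[:2]))
cv=__import__("pickle")
go(592,223,80,13)
E
```

```text
time_s: 19.45
position: [0.4695, -0.217, 0.0133]
ee_rot: [1.0, 0.0, 0.0, 0.0]
ft_force: [-0.1, 0.4, -0.1]
finger_gap: 0.702
gripper_force: 0.0
time_s: 19.95
position: [0.4702, -0.2173, 0.1144]
ee_rot: [1.0, 0.0, 0.001, 0.0]
ft_force: [-0.1, 0.2, 0.5]
finger_gap: 0.7
gripper_force: 0.0
[  27    0   65   55 2887] [583.8 -87.9  15. ]
[   0   96   33   39 1028] [531.1 -50.3  15. ]
[  38   97   54   45 1754] [529.2 -80.8  15. ]
[ 86  99  33  38 666] [ 531.4 -107.4   15. ]
[ 124   99   39   40 1123] [ 529.7 -130.8   15. ]
[ 222  102  136   71 6238] [ 519.  -226.6   15. ]
[  433   107   115   119 10641] [ 497.3 -359.5   15. ]
[  21  137   38   38 1070] [505.3 -60.6  15. ]
[ 108  139   37   38 1046] [ 504.3 -116.9   15. ]
[ 245  181   63   60 2204] [ 467.6 -216.9   15. ]
[ 76 195  36  35 916] [466.5 -89.8  15. ]
[385 194  40  23 528] [ 472.1 -305.8   15. ]
bar yaw 12.46550354101991 0.05327620646243517
t 20.0 at [ 469.1 -216.7  113. ] off [ 0.3074 -1.0992  0.0829]  dr [-0.001  0.001 -0.433] gap 59.4 F [-1.   0.2 -0.3]
```

The ring measures at (467.6, −217) and lies flat. Last is the bar, with yaw about 12.5°.

```bash
python3 -m inch '[{"offset":[0.03,-0.12,0],"dr":[0,0,0],"hand":0.1},{"offset":[0.06,-0.23,0],"dr":[0,0,0],"hand":0.1},{"offset":[0.09,-0.34,0],"dr":[0,0,0],"hand":0.1},{"offset":[0.12,-0.46,0],"dr":[0,0,0],"hand":0.1},{"offset":[0.16,-0.57,0],"dr":[0,0,0],"hand":0.1},{"offset":[0.19,-0.68,0],"dr":[0,0,0],"hand":0.1},{"offset":[0.2,-0.75,0],"dr":[0,0,0],"hand":0.1},{"offset":[0.2,-0.75,0],"dr":[0,0,0],"hand":0.1}]'
python3 -m inch '[{"offset":[0.03,-0.12,0],"dr":[0,0,-0.2],"hand":0.1},{"offset":[0.06,-0.23,0.02],"dr":[0,0,-0.42],"hand":0.1},{"offset":[0.107,-0.35,0.08],"dr":[0,0,-0.42],"hand":0.1},{"offset":[0.107,-0.35,0.08],"dr":[0,0,-0.42],"hand":0.1},{"offset":[0.107,-0.35,0.08],"dr":[0,0,-0.42],"hand":0.1},{"offset":[0.107,-0.35,0.08],"dr":[0,0,-0.42],"hand":0.1},{"offset":[0.107,-0.35,0.08],"dr":[0,0,-0.42],"hand":0.1}]'
python3 - <<'E'
from h import *
c=snap("wrist","w8")
m=((c["frame"].min(2)>95)&(c["frame"][:,:,0]>150)).astype(np.uint8)
k,l,st,ce=cv2.connectedComponentsWithStats(m)
for i in range(1,k):
    if st[i][4]>300:
        p=np.argwhere(l==i)[:,::-1].astype(float); P=(onz(c,p,.017)[:,:2]*1000).astype(np.float32)
        print(st[i],(onz(c,[ce[i]],.012)[0]*1000).round(1),np.round(cv2.minAreaRect(P)[1],1),round(cv2.minAreaRect(P)[2],1))
go(592,223,6,12.5)
E
```

```text
time_s: 20.8
position: [0.5479, 0.0906, 0.111]
ee_rot: [1.0, 0.005, -0.002, -0.002]
ft_force: [0.3, 0.2, -0.7]
finger_gap: 0.552
gripper_force: 0.0
time_s: 21.5
position: [0.5927, 0.2197, 0.0817]
ee_rot: [0.994, 0.108, 0.0, 0.001]
ft_force: [-0.1, -0.0, 0.6]
finger_gap: 0.549
gripper_force: 0.0
[ 12  47  75  49 657] [653.5 355.1  12. ] [25.1 28.9] 42.3
[447 105  72  25 360] [677.8 121.4  12. ] [39.6  4.8] 88.1
[ 259  177   26   86 2084] [592.5 222.7  12. ] [54.5 15. ] 12.7
[531 179  29  23 322] [644.5  68.3  12. ] [12.5 15.7] 2.8
[ 394  204   81   73 4435] [601.3 120.5  12. ] [51.7 42.5] 69.5
[185 258  31  55 699] [539.4 259.4  12. ] [11.  41.2] 84.2
[339 258  32  56 709] [560.5 160.3  12. ] [41.9 11.7] 29.7
t 21.55 at [592.8 220.1  82. ] off [-0.0005 -0.0078  0.19  ]  dr [ 0.003 -0.001 -0.004] gap 47.0 F [ 1.2 -0.6  0.6]
```

View pics/w8.png

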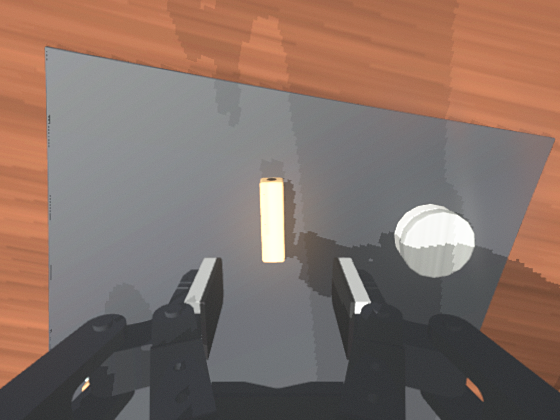

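The bar is at pixel (272,220), which is (592.5, 222.7) mm, yaw 12.7°. It sits square between the fingers and the tin is clear.

```bash
python3 -m inch '[{"offset":[0,-0.002,0.09],"dr":[0,0,0],"hand":0},{"offset":[0,-0.002,0.15],"dr":[0,0,0],"hand":0},{"offset":[0,-0.002,0.19],"dr":[0,0,0],"hand":0},{"offset":[0,-0.002,0.19],"dr":[0,0,0],"hand":0},{"offset":[0,-0.002,0.19],"dr":[0,0,0],"hand":0},{"offset":[0,-0.002,0.19],"dr":[0,0,0],"hand":0}]'
python3 -m inch '[{"offset":[0,0,0],"dr":[0,0,0],"hand":-0.3},{"offset":[0,0,0],"dr":[0,0,0],"hand":-1},{"offset":[0,0,0],"dr":[0,0,0],"hand":-1},{"offset":[0,0,0],"dr":[0,0,0],"hand":-1},{"offset":[0,0,0],"dr":[0,0,0],"hand":-1},{"offset":[0,0,0],"dr":[0,0,0],"hand":-1}]'
python3 -m inch '[{"offset":[0,0,-0.05],"dr":[0,0,0.2],"hand":-1},{"offset":[0,0,-0.15],"dr":[0,0,0.42],"hand":-1},{"offset":[0,0,-0.27],"dr":[0,0,0.42],"hand":-1},{"offset":[0,0,-0.27],"dr":[0,0,0.42],"hand":-1},{"offset":[0,0,-0.27],"dr":[0,0,0.42],"hand":-1}]'
python3 - <<'E'
from h import *
go(587,-216,112,0)
E
```

```text
time_s: 22.15
position: [0.5935, 0.2237, 0.0072]
ee_rot: [0.994, 0.109, 0.002, -0.0]
ft_force: [0.3, 0.3, 0.4]
finger_gap: 0.498
gripper_force: 0.0
time_s: 22.75
position: [0.593, 0.2242, 0.0066]
ee_rot: [0.994, 0.11, 0.001, -0.0]
ft_force: [-1.2, -0.9, 5.4]
finger_gap: 0.145
gripper_force: 61.2
time_s: 23.25
position: [0.5929, 0.2242, 0.1148]
ee_rot: [1.0, 0.0, 0.001, -0.001]
ft_force: [0.1, 1.0, -1.2]
finger_gap: 0.145
gripper_force: 60.4
t 23.25 at [592.9 224.2 114.8] off [-0.0151  1.1006  0.0055]  dr [-0.002 -0.006  0.001] gap 12.3 F [ 0.1  1.  -1.2]
```

```bash
python3 -m inch '[{"offset":[0,0.12,0],"dr":[0,0,0],"hand":-1},{"offset":[0,0.23,0],"dr":[0,0,0],"hand":-1},{"offset":[0,0.34,0],"dr":[0,0,0],"hand":-1},{"offset":[0,0.46,0],"dr":[0,0,0],"hand":-1},{"offset":[0,0.57,0],"dr":[0,0,0],"hand":-1},{"offset":[0,0.68,0],"dr":[0,0,0],"hand":-1},{"offset":[0,0.75,0],"dr":[0,0,0],"hand":-1},{"offset":[0,0.75,0],"dr":[0,0,0],"hand":-1}]'
python3 -m inch '[{"offset":[0,0.12,0],"dr":[0,0,0],"hand":-1},{"offset":[-0.01,0.23,0],"dr":[0,0,0],"hand":-1},{"offset":[-0.013,0.35,0],"dr":[0,0,0],"hand":-1},{"offset":[-0.013,0.35,0],"dr":[0,0,0],"hand":-1},{"offset":[-0.013,0.35,0],"dr":[0,0,0],"hand":-1},{"offset":[-0.013,0.35,0],"dr":[0,0,0],"hand":-1}]'
python3 - <<'E'
from h import *
go(587,-216,18,0)
c=snap("wrist","w9")
print([(v,(onz(c,[(277,v)],.032)[0]*1000).round(0)[0]) for v in (100,150,200,240,260,280)])
E
```

```text
time_s: 24.05
position: [0.5894, -0.0842, 0.1112]
ee_rot: [1.0, -0.005, -0.002, 0.002]
ft_force: [0.7, -1.3, 0.1]
finger_gap: 0.142
gripper_force: 60.4
time_s: 24.65
position: [0.5867, -0.2132, 0.1117]
ee_rot: [1.0, 0.001, -0.001, -0.002]
ft_force: [0.3, -0.1, -0.2]
finger_gap: 0.143
gripper_force: 60.4
t 24.65 at [ 586.7 -213.2  111.7] off [0.0012 0.0078 0.2342]  dr [-0.006  0.004  0.005] gap 12.1 F [ 0.3 -0.1 -0.2]
[(100, np.float64(658.0)), (150, np.float64(629.0)), (200, np.float64(597.0)), (240, np.float64(569.0)), (260, np.float64(555.0)), (280, np.float64(540.0))]
```

View pics/w9.png

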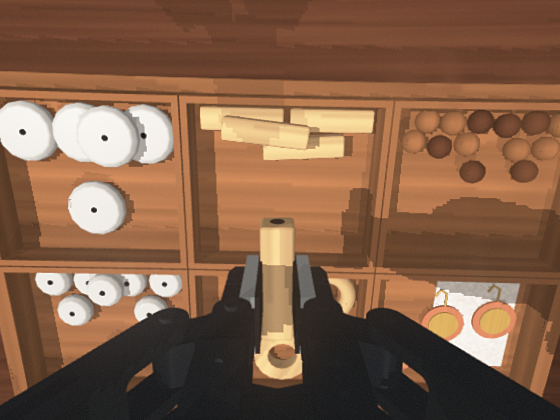

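The bar is held lengthwise over the bars tray. The front wall is at row 260, x ≈ 555 mm, and the stock edge at row 160, x ≈ 622 mm, so the bar at 561–613 mm fits.

```bash
python3 -m inch '[{"offset":[0,0.003,0.1],"dr":[0,0,0],"hand":-1},{"offset":[0,0.003,0.17],"dr":[0,0,0],"hand":-1},{"offset":[0,0.003,0.21],"dr":[0,0,0],"hand":-1},{"offset":[0,0.003,0.225],"dr":[0,0,0],"hand":-1},{"offset":[0,0.003,0.234],"dr":[0,0,0],"hand":-1},{"offset":[0,0.003,0.234],"dr":[0,0,0],"hand":-1},{"offset":[0,0.003,0.234],"dr":[0,0,0],"hand":-1}]'
python3 -m inch '[{"offset":[0,0,0.005],"dr":[0,0,0],"hand":-1},{"offset":[0,0,0.005],"dr":[0,0,0],"hand":-1},{"offset":[0,0,0.005],"dr":[0,0,0],"hand":-1}]'
```

```text
time_s: 25.4
position: [0.5879, -0.2174, 0.021]
ee_rot: [1.0, 0.0, 0.001, 0.0]
ft_force: [0.3, -0.5, -0.5]
finger_gap: 0.142
gripper_force: 60.4
time_s: 25.7
position: [0.587, -0.2175, 0.018]
ee_rot: [1.0, -0.0, 0.0, 0.0]
ft_force: [0.8, 0.3, 0.4]
finger_gap: 0.145
gripper_force: 60.4
```

```bash
python3 -m inch '[{"offset":[0,0,0.004],"dr":[0,0,0],"hand":-1},{"offset":[0,0,0.009],"dr":[0,0,0],"hand":-1},{"offset":[0,0,0.009],"dr":[0,0,0],"hand":-1},{"offset":[0,0,0.009],"dr":[0,0,0],"hand":-0.6},{"offset":[0,0,0.009],"dr":[0,0,0],"hand":-0.4},{"offset":[0,0,0.009],"dr":[0,0,0],"hand":0},{"offset":[0,0,0.009],"dr":[0,0,0],"hand":0},{"offset":[0,0,0.009],"dr":[0,0,0],"hand":0}]'
python3 -m inch '[{"offset":[0,0,-0.05],"dr":[0,0,0],"hand":0.1},{"offset":[0,0,-0.15],"dr":[0,0,0],"hand":0.3},{"offset":[0,0,-0.25],"dr":[0,0,0],"hand":0.3},{"offset":[0,0,-0.3],"dr":[0,0,0],"hand":0.3},{"offset":[0,0,-0.3],"dr":[0,0,0],"hand":0.3},{"offset":[0,0,-0.3],"dr":[0,0,0],"hand":0.3}]'
python3 - <<'E'
from h import *
w=snap("wrist","w10")["frame"]; s=snap("side","s10")["frame"]
cv2.imwrite("pics/end.png",np.hstack([cv2.resize(w,(400,300)),cv2.resize(s,(400,300))])[:,:,::-1])
E
```

```text
time_s: 26.5
position: [0.5869, -0.2174, 0.0141]
ee_rot: [1.0, 0.0, 0.0, 0.0]
ft_force: [0.1, 0.7, -0.1]
finger_gap: 0.503
gripper_force: 0.0
time_s: 27.1
position: [0.5868, -0.2173, 0.1341]
ee_rot: [1.0, 0.0, 0.0, -0.0]
ft_force: [-0.3, 1.6, 0.1]
finger_gap: 0.651
gripper_force: 0.0
```

View pics/end.png

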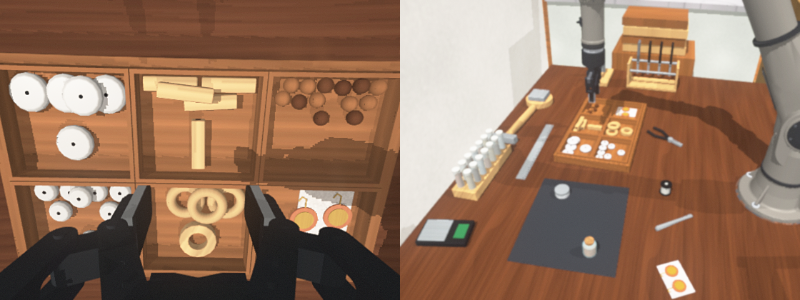

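The wrist half shows the bar (198,145), ring (198,240) and large disc (75,142) lying in their trays; the small disc was measured in its tray earlier. The side half shows only the jar and tin left on the mat. I'm handing in.

```bash
python3 -c "
from station import ctrl
print(ctrl.hand_in())"
```

```text
the job is handed in; nothing more can be done
None
```

The large disc, small disc, ring and bar bead each lie released in their own trays, the jar and tin look undisturbed on the mat, and I handed the job in at about 27 s; no verdict came back.

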